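# Dispense two sample vials into the tray

### The job

Push the white tray along the bench, without lifting it, until it stands squarely against the two rubber bumpers under the outlet of the vial dispenser. Then press the dispenser's rocking lever fully down at its rubber-padded tail and let it come right up again, two strokes in all and no more, so that exactly two vials roll out one after the other into the tray and the rest stay in the chute. Do not touch the vials, and leave the dropper bottle, beaker, rubber bulb and petri dish that stand around it where they are.

Things in the scene. Friction and masses are not known exactly. Their poses are not given: they have to be found in the camera images.
- dispenser: Vial dispenser fixed to the bench: aluminium chute 195 mm long, 69 mm wide, sloping 16 degrees, on a grey foot 168 x 94 mm. Five vials lie across it in a row. Origin on the bench under the gate, on the centre line; x points level up the chute (from the outlet to the lever's tail), y across, z up. Chute floor 48 mm high at the gate, the chute's upper end at x = 0.146, 105 mm high.
- bumpers (a point): Point midway between the faces of the two round rubber bumpers on the dispenser's front panel (46 mm apart, 15 mm above the bench, at x = -0.011 of the dispenser's frame; same axes). With the tray square against them the tray's origin is 50 mm from here along -x. The outlet lip overhangs this point by 28 mm with 30 mm clear under it, so the 26 mm high tray passes beneath.
- lever (a joint): Rocking steel lever; its side arms turn on pins beside the chute. rad: 0 at rest (tail up, gate down), 0.30 at the end stop (tail fully down). Pressing the tail lifts the gate and frees the first vial (by about 0.25 rad); a blade rises behind it and holds the next ones back. A spring (2 N at the tail at rest, 3 N fully down) returns it; the next vial then rolls to the gate in about 0.5 s.
- lever_tail (a point): Centre of the top of the ribbed grey rubber pad on the lever's tail, the place to press; pad 30 mm along the lever, 62 mm across. About 130 mm above the bench at rest; fully down it is 35 mm lower and 8 mm farther from the chute. x points along the lever away from the chute (sloping up 16 degrees at rest). Open space above; the chute's upper end is 29 mm away.
- tray: Loose white plastic tray with a grey rubber liner, open at the top, 100 mm along x, 110 mm along y, 26 mm high, walls 3 mm, 0.25 kg. Origin at the centre of its underside. It starts 64 to 119 mm short of the bumpers, in front of the outlet, its x axis roughly along the dispenser's x; the wall on its -x side (farthest from the dispenser) is the one to push on.
- vial_1_mid (a point): Centre of vial 1 (counted from the gate): amber glass vial with a black screw cap, 28 mm diameter, 61 mm long, lying across the chute; 20 g.
- vial_2_mid (a point): Centre of vial 2 (counted from the gate): amber glass vial with a black screw cap, 28 mm diameter, 61 mm long, lying across the chute; 20 g.
- vial_3_mid (a point): Centre of vial 3 (counted from the gate): amber glass vial with a black screw cap, 28 mm diameter, 61 mm long, lying across the chute; 20 g.
- vial_4_mid (a point): Centre of vial 4 (counted from the gate): amber glass vial with a black screw cap, 28 mm diameter, 61 mm long, lying across the chute; 20 g.
- vial_5_mid (a point): Centre of vial 5 (counted from the gate): amber glass vial with a black screw cap, 28 mm diameter, 61 mm long, lying across the chute; 20 g.
- dropper_c: Bystander: dropper bottle with a red top, 33 mm across, 88 mm tall, on the far side of the chute. Origin at the centre of its underside.
- beaker_50: Bystander: small glass beaker, 45 mm across, 57 mm tall, on the far side of the tray. Origin at the centre of its underside.
- rubber_bulb: Bystander: red rubber pipette bulb, 53 mm across, 83 mm tall, on the robot's side of the lever's tail. Origin at the centre of its underside.
- petri_0: Bystander: closed petri dish, 60 mm across, 16 mm tall, on the robot's side of the outlet. Origin at the centre of its underside.
There are look-alikes about, which are no part of the job. What is shaped like the tray but purple is not meant.

How it is judged:
By the outcome, as a careful person would: the job done as asked, in the order asked, and still so for the second after the job is handed in, with the robot touching nothing.
It also fails if it takes over 51 s, if anything falls off the work surface, if the arm or the gripper's body presses on something with over 40 N, if the wrist force passes 120 N, or if a joint passes its speed limit or range.

### The arm

A 6-joint arm with a two-finger parallel gripper is mounted at the origin on a cart in front of the work surface, level with it; the furniture and walls round the work are solid. World frame = base frame: x ahead of the robot, y to its left, z up, the work surface at z = 0. Lengths are in m, angles in rad, forces in N, time in s.
With the tool pointing down it reaches from about 0.4 to 0.825 m from the base axis. Payload 7 kg.
Tool frame: the origin (TCP) lies midway between the tips of the shut fingers; the grasp point (between the pads) lies 19 mm behind it; z points along the fingers, y is the line along which they close (so a half turn about z gives the same grasp; the last joint's range is limited). The gripper opens to 85 mm and grips with 20 to 120 N. Pads are 22 mm wide; open, the fingers measure 114 mm over their backs; the gripper's body (76 mm by 85 mm) begins 54 mm behind the grasp point. The pads swing forward as they close: fully open they stand 13 mm farther back than shut.
Start: joints at [1.447, 0.359, 0.012, 0, -1.224, -0.288], TCP at [0.27, 0.619, 0.231] pointing down, gripper open.
Joint ranges: [-3.07, 3.07], [-1.43, 2.12], [-1.02, 1.25], [-3.03, 1.67], [-3.05, -0], [-3.03, 3.03]. Speed limits (rad/s): [2.39, 2.39, 3.01, 3.14, 3.14, 3.14].

### API

Orientations are given as a unit quaternion [x, y, z, w].
In Python, from rig import bot, cams, finder gives the robot as it stands.
- The arm moves only by the tool jog_arm, never from a script. Its argument "series" is a list of rows, each an object of numbers: "wx", "wy", "wz": the turn, a rotation vector about the world's x, y, z in rad; "tx", "ty", "tz": the shift along the world's x, y, z in m; "claw": the closure, from 0 (fully open) to 1 (shut). A call has 1 to 10 rows; each row shifts and turns the commanded pose from where the row before left it; what a row does not reach is not made up. A row lasts 1/12 s, in which the tool goes at most 41.7 mm and 7.16 degrees, less where a joint would pass 70% of its speed; a pose out of reach is approached as far as the arm can. A call is refused whole if a number of a shift passes 0.0417 or a number of a turn 0.125, either way. A call with a gripper value outside its range is refused whole. The fingers move at their own pace and stop on an object; the grip force is fixed at half the most. Time passes only in rows, so rows that do not move let the fingers close. It gives the time, the measured TCP pose, the force, the opening and the grip force at its end, in the units of the state.
- bot.get_obs(): the state, without advancing time (a new reading comes with each control period).
- cams.get_image(name): name is "scene" or "top" or "wrist"; returns the picture (400x640x3 uint8, blue, green, red); there is no depth.
- cams.camera_params(name): a dict with "fx", "fy", "cx", "cy" (pixels), "R" (3x3) and "t" (3): a world point X has camera coordinates R X + t; the wrist camera has in their place "hand_eye" (4x4, takes a point from camera to tool coordinates, whose origin is the TCP and whose axes are the flange's). Camera axes: x right, y down, z forward; pixel columns grow to the right and rows downward; lengths in m; the calibration is good to about 2 mm. The wrist camera is an equidistant fisheye: a pixel r from the principal point sees the ray r / f radians off the axis. A picture is of the moment at which its call begins: read the wrist's pose just before it. camera_params takes no time and is no camera call.
- bot.hand_in(): hands the job in; it is judged then, once.
Trained networks look in the newest picture that a camera, given by its name, has taken for a name from the list of things; names that differ only in an ending like _2 or _b are one class to them, and where a whole thing is asked for, a point or a joint stands for the part that bears it (a point fixed in the world has none). Each returns a list of dicts, best first, with "confidence" (0 to 1); they miss things now and then, are a little off and sometimes report something else, mostly with a low value. They report only what shows in the picture. A call takes as long as a camera call. They do not tell look-alikes from the thing itself.
- finder.spot_in(label, camera): "xyz" ([x, y, z] in m, in world coordinates, good to about 4 mm: the middle of the surface that is visible of it).
The state is a dict: "time_s": time; "qpos": joint angles; "qd": joint speeds; "tau": joint torques, N m; "tcp_pos": TCP position; "tool_rot": TCP orientation; "ft_force": force on the tool from outside, world axes, zero at the start; "moment": the same for the moment, N m; "grip_width": finger opening in m; "grip_force": force on a finger pad.
Only numpy, scipy, OpenCV 4.12 (cv2) and the standard library are available. Lean on these libraries where they do the work, as an engineer would, in place of code of your own. Each camera call takes 0.05 s, during which the arm holds its last target. There are 200 camera calls.

## Working session

There is one attempt and no reset: what is moved stays moved. The work goes in short steps, Python scripts to look and compute and a tool call to move; the robot and the scene stay as the last step left them, time stands still between calls to the robot, and variables do not carry over. Pictures are saved under pics/ and viewed, at most 10 in all, crops included, and the job is handed in when it is done.

Besides the shell and the picture viewer there is one more tool, called after "Call:" by a JSON object that holds its "fn" and its "kwargs", one argument or row to a line. jog_arm: Moves the arm, as the interface text tells. Its arguments: {"type":"object","properties":{"series":{"type":"array","items":{"type":"object","properties":{"wx":{"type":"number"},"wy":{"type":"number"},"wz":{"type":"number"},"tx":{"type":"number"},"ty":{"type":"number"},"tz":{"type":"number"},"claw":{"type":"number"}}}}},"required":["series"]}

```bash
mkdir -p pics
python3 - <<'E'
from rig import bot,cams,finder
import cv2,numpy as np
a=cams.get_image("scene");b=cams.get_image("top")
cv2.imwrite("pics/s.png",a);cv2.imwrite("pics/t.png",b)
for c in("top","scene"):
    for l in("tray","lever_tail","lever","dispenser","vial_1_mid","dropper_c","beaker_50","rubber_bulb","petri_0"):
        print(c,l,[(np.round(d["xyz"],3).tolist(),round(d["confidence"],2)) for d in finder.spot_in(l,c)][:5])
    p=cams.camera_params(c);print({k:np.round(v,4).tolist() for k,v in p.items()})
o=bot.get_obs();print(o)
E
```

```text
top tray [([0.552, 0.335, 0.004], 0.98), ([0.489, -0.32, 0.006], 0.65), ([0.528, 0.128, 0.002], 0.61), ([0.42, -0.046, 0.017], 0.17)]
top lever_tail [([0.548, -0.177, 0.13], 0.67)]
top lever [([0.545, -0.176, 0.125], 0.67), ([0.685, 0.119, 0.018], 0.36)]
top dispenser [([0.534, -0.109, 0.089], 0.81), ([0.542, -0.04, 0.082], 0.7)]
top vial_1_mid [([0.546, -0.023, 0.078], 0.68), ([0.542, -0.045, 0.083], 0.29)]
top dropper_c [([0.543, -0.069, 0.093], 0.73), ([0.64, -0.083, 0.052], 0.6)]
top beaker_50 [([0.686, 0.119, 0.017], 0.64)]
top rubber_bulb [([0.436, -0.166, 0.044], 0.71)]
top petri_0 [([0.415, -0.048, 0.019], 0.68), ([0.533, -0.109, 0.092], 0.67)]
{'fx': 380.8698, 'fy': 380.8698, 'cx': 321.6418, 'cy': 199.8239, 'R': [[-0.0108, -0.9999, 0.0055], [-0.9978, 0.0105, -0.0649], [0.0648, -0.0062, -0.9979]], 't': [0.0097, 0.54, 0.971]}
scene tray [([0.494, -0.321, 0.004], 0.87), ([0.525, 0.135, 0.006], 0.68), ([0.54, -0.129, 0.106], 0.67)]
scene lever_tail [([0.522, -0.147, 0.107], 0.87)]
scene lever [([0.525, -0.146, 0.103], 0.6), ([0.538, -0.104, 0.093], 0.29)]
scene dispenser [([0.51
[... 440 characters left out ...]
0.4001, 0.8145]}
{'time_s': 1.0, 'qpos': array([ 1.44710089e+00,  3.58575708e-01,  1.18866769e-02,  2.51107582e-06,
       -1.22408758e+00, -2.88084899e-01]), 'qd': array([ 0.00095347, -0.00027283,  0.00021256, -0.00066017, -0.0013168 ,
       -0.00343277]), 'tau': array([-5.69669555e-04, -5.82996476e+01,  2.93665248e+01,  6.94251806e+00,
       -6.76674317e-04,  6.65039916e-07]), 'tcp_pos': array([0.27018103, 0.61854168, 0.23131261]), 'tool_rot': array([ 9.78879475e-01, -2.04438189e-01,  3.67639136e-07, -9.91976762e-06]), 'ft_force': array([-0.1253038 ,  0.13624662,  0.10354307]), 'moment': array([-0.00829456, -0.01126735,  0.00035812]), 'grip_force': 0.0, 'grip_width': 0.08510039540912637}
```

View pics/t.png

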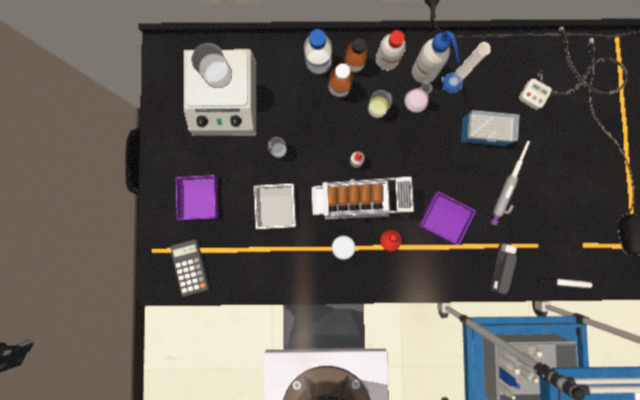

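View pics/s.png

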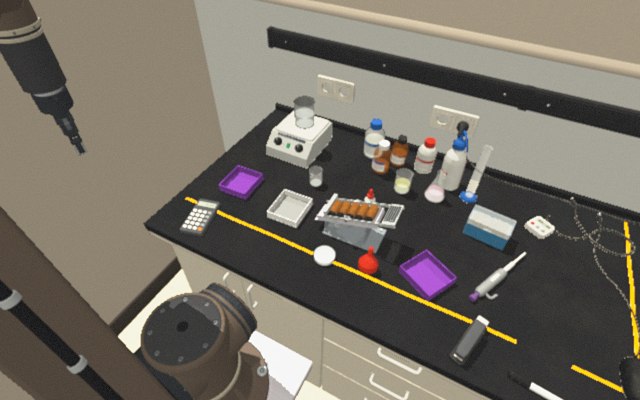

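The top view shows the white tray at (275,206), purple look-alikes at (197,198) and (447,217), and the dispenser's chute from (312,200) to (412,195). I choose the white tray and check it in a close crop.

```bash
cat > h.py <<'E'
import numpy as np,cv2
from rig import cams
def ray(c,uv,z):
    p=cams.camera_params(c);R=np.array(p["R"]);t=np.array(p["t"])
    d=R.T@np.array([(uv[0]-p["cx"])/p["fx"],(uv[1]-p["cy"])/p["fy"],1]);o=-R.T@t
    return o+d*(z-o[2])/d[2]
E
python3 - <<'E'
import cv2
a=cv2.imread("pics/t.png")[165:245,245:425]
a=cv2.resize(a,None,fx=4.4,fy=4.4,interpolation=cv2.INTER_CUBIC);cv2.imwrite("pics/tc.png",a);print(a.shape)
E
```

```text
(352, 792, 3)
```

View pics/tc.png

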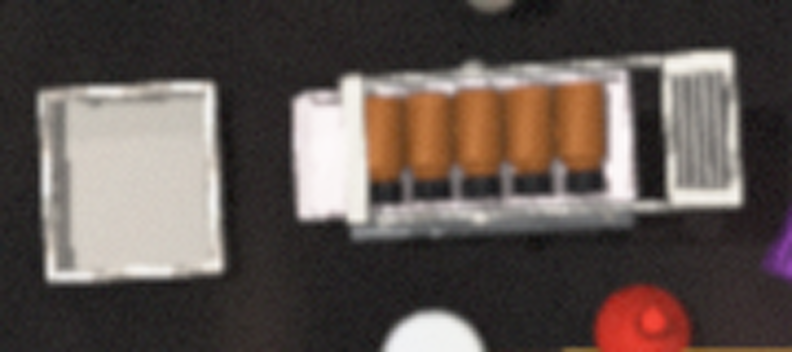

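The crop shows the open white tray with its grey liner (corners (38,90),(215,83),(223,272),(48,282)). It also shows the outlet lip at (297,157) and the ribbed pad at (702,129).

Run:
```python
from h import *
f=lambda u,v,z:ray("top",(245+(u+.5)/4.4-.5,165+(v+.5)/4.4-.5),z)
T=np.array([f(*p,.026) for p in((38,90),(215,83),(223,272),(48,282))])
print(T.round(4).tolist(),"tray c",T.mean(0).round(4))
e=T[1]-T[0]+T[2]-T[3];print("tray ang",np.arctan2(e[1],e[0]))
L=[f(295,95,.037),f(300,218,.037)];l=np.mean(L,0)
P=[f(*p,.13) for p in((668,70),(728,62),(735,192),(675,190))];p=np.mean(P,0)
G=[f(343,75,.075),f(365,222,.075)]
print("lip",np.round(L,4).tolist(),"pad",np.round(P,4).tolist(),p.round(4))
# tail in dispenser frame x ~0.175
e=p-l;print("axis",np.arctan2(e[1],e[0]),np.linalg.norm(e[:2]))
u=e[:2]/np.linalg.norm(e[:2]);n=np.array([-u[1],u[0]])
bump=l[:2]+u*.028;print("bump",bump,"u",u)
d=T.mean(0)[:2]-bump;print("tray along,across",d@u,d@n)
for k in("petri (.415,-.048)","bulb"):pass
```

```text
[[0.5794, 0.1798, 0.026], [0.5825, 0.0762, 0.026], [0.4719, 0.0722, 0.026], [0.4672, 0.1739, 0.026]] tray c [0.5253 0.1255 0.026 ]
tray ang -1.533076602168949
lip [[0.5738, 0.0291, 0.037], [0.5025, 0.0269, 0.037]] pad [[0.5756, -0.1686, 0.13], [0.5795, -0.2002, 0.13], [0.5111, -0.2021, 0.13], [0.5125, -0.1708, 0.13]] [ 0.5447 -0.1854  0.13  ]
axis -1.5403975355183739 0.21353275664257876
bump [5.39033396e-01 1.03911991e-05] u [ 0.03039411 -0.99953799]
tray along,across -0.125857329985698 -0.009952468523792059
```

Measured: tray yaw is within about 0.01 rad of the dispenser axis, the tray is 126 mm from the bumper point, and it is off-centre by about 10 mm. I'll move to a hover and look with the wrist camera.

Call:
{"fn": "jog_arm", "kwargs": {
  "series": [
    {"tx": 0.018, "ty": -0.031, "wz": -0.087, "claw": 0.5},
    {"tx": 0.018, "ty": -0.031, "wz": -0.087, "claw": 0.5},
    {"tx": 0.018, "ty": -0.031, "wz": -0.087, "claw": 0.5},
    {"tx": 0.018, "ty": -0.031, "wz": -0.087, "claw": 0.5},
    {"tx": 0.018, "ty": -0.031, "wz": -0.087, "claw": 0.5},
    {"tx": 0.018, "ty": -0.031, "wz": -0.087, "claw": 0.5},
    {"tx": 0.018, "ty": -0.031, "wz": -0.087, "claw": 0.5},
    {"tx": 0.018, "ty": -0.031, "wz": -0.087, "claw": 0.5},
    {"tx": 0.018, "ty": -0.031, "wz": -0.087, "claw": 0.5},
    {"tx": 0.018, "ty": -0.031, "wz": -0.087, "claw": 0.5}
  ]
}}

```text
invalid input at $.series[0]: expected keys wx, wy, wz, tx, ty, tz, claw
```

Call:
{"fn": "jog_arm", "kwargs": {
  "series": [
    {"tx": 0.018, "ty": -0.036, "wz": -0.087, "claw": 0.5},
    {"tx": 0.018, "ty": -0.036, "wz": -0.087, "claw": 0.5},
    {"tx": 0.018, "ty": -0.036, "wz": -0.087, "claw": 0.5},
    {"claw": 0.5},
    {"claw": 0.5}
  ]
}}

```text
invalid input at $.series[0]: expected keys wx, wy, wz, tx, ty, tz, claw
```

```bash
cat >> h.py <<'E'
from rig import bot
from scipy.spatial.transform import Rotation as Ro
def wray(uv,z,o):
    p=cams.camera_params("wrist");H=np.array(p["hand_eye"])
    d=np.array([uv[0]-p["cx"],uv[1]-p["cy"]]);r=np.hypot(*d);th=r/p["fx"]
    v=np.array([*(np.sin(th)*d/r),np.cos(th)])
    R=Ro.from_quat(o["tool_rot"]).as_matrix()
    O=R@H[:3,3]+o["tcp_pos"];v=R@H[:3,:3]@v
    return O+v*(z-O[2])/v[2]
E
python3 - <<'E'
from h import *
o=bot.get_obs();a=cams.get_image("wrist");cv2.imwrite("pics/w1.png",a)
import pickle;pickle.dump(o,open("o1.pkl","wb"))
print(o["tcp_pos"],Ro.from_quat(o["tool_rot"]).as_matrix().round(4).tolist(),o["qpos"],o["grip_width"],o["time_s"])
print(cams.camera_params("wrist"))
E
```

```text
[0.27018103 0.61854168 0.23131261] [[0.9164, -0.4002, 0.0], [-0.4002, -0.9164, 0.0], [-0.0, -0.0, -1.0]] [ 1.44710089e+00  3.58575708e-01  1.18866769e-02  2.51107582e-06
 -1.22408758e+00 -2.88084899e-01] 0.08510039540912637 1.0
{'fx': 309.70691628693146, 'fy': 309.70691628693146, 'cx': 316.9486978939768, 'cy': 198.1426172652783, 'hand_eye': array([[ 9.58669949e-04, -9.59553028e-01, -2.81526318e-01,
         7.13871176e-02],
       [ 9.99999400e-01,  1.06895055e-03, -2.38149534e-04,
        -1.39388970e-03],
       [ 5.29454819e-04, -2.81525921e-01,  9.59553477e-01,
        -1.43064108e-01],
       [ 0.00000000e+00,  0.00000000e+00,  0.00000000e+00,
         1.00000000e+00]])}
```

View pics/w1.png

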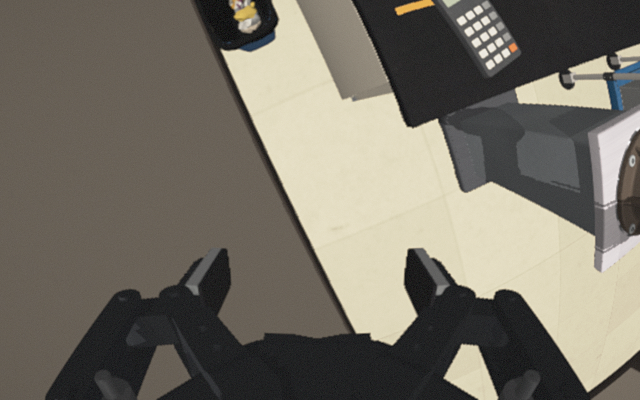

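The wrist picture shows only floor and fingers because the moves were refused: every row needs all the keys. I'm repeating them.

Call:
{"fn": "jog_arm", "kwargs": {
  "series": [
    {"tx": 0.018, "ty": -0.031, "tz": 0, "wx": 0, "wy": 0, "wz": -0.087, "claw": 0.5},
    {"tx": 0.018, "ty": -0.031, "tz": 0, "wx": 0, "wy": 0, "wz": -0.087, "claw": 0.5},
    {"tx": 0.018, "ty": -0.031, "tz": 0, "wx": 0, "wy": 0, "wz": -0.087, "claw": 0.5},
    {"tx": 0.018, "ty": -0.031, "tz": 0, "wx": 0, "wy": 0, "wz": -0.087, "claw": 0.5},
    {"tx": 0.018, "ty": -0.031, "tz": 0, "wx": 0, "wy": 0, "wz": -0.087, "claw": 0.5},
    {"tx": 0.018, "ty": -0.031, "tz": 0, "wx": 0, "wy": 0, "wz": -0.087, "claw": 0.5},
    {"tx": 0.018, "ty": -0.031, "tz": 0, "wx": 0, "wy": 0, "wz": -0.087, "claw": 0.5},
    {"tx": 0.018, "ty": -0.031, "tz": 0, "wx": 0, "wy": 0, "wz": -0.087, "claw": 0.5},
    {"tx": 0.018, "ty": -0.031, "tz": 0, "wx": 0, "wy": 0, "wz": -0.087, "claw": 0.5},
    {"tx": 0.018, "ty": -0.031, "tz": 0, "wx": 0, "wy": 0, "wz": -0.087, "claw": 0.5}
  ]
}}

```text
time_s: 1.88
tcp_pos: [0.4508, 0.307, 0.2317]
tool_rot: [0.8, -0.6, 0.0, -0.0]
ft_force: [0.8, 0.4, 0.2]
grip_width: 0.0425
grip_force: 0.0
```

Call:
{"fn": "jog_arm", "kwargs": {
  "series": [
    {"tx": 0.018, "ty": -0.036, "tz": 0, "wx": 0, "wy": 0, "wz": -0.087, "claw": 0.5},
    {"tx": 0.018, "ty": -0.036, "tz": 0, "wx": 0, "wy": 0, "wz": -0.087, "claw": 0.5},
    {"tx": 0.018, "ty": -0.036, "tz": 0, "wx": 0, "wy": 0, "wz": -0.087, "claw": 0.5},
    {"tx": 0, "ty": 0, "tz": 0, "wx": 0, "wy": 0, "wz": 0, "claw": 0.5},
    {"tx": 0, "ty": 0, "tz": 0, "wx": 0, "wy": 0, "wz": 0, "claw": 0.5}
  ]
}}

```text
time_s: 2.3
tcp_pos: [0.5049, 0.1985, 0.2314]
tool_rot: [0.716, -0.699, 0.0, -0.0]
ft_force: [-1.0, 0.3, 0.0]
grip_width: 0.0425
grip_force: 0.0
```

Run:
```python
from h import *
o=bot.get_obs();a=cams.get_image("wrist");cv2.imwrite("pics/w2.png",a)
import pickle;pickle.dump(o,open("o2.pkl","wb"))
print(o["tcp_pos"],Ro.from_quat(o["tool_rot"]).as_matrix().round(4).tolist(),o["qpos"],o["grip_width"],o["time_s"])
```

```text
[0.50493492 0.19849939 0.23141059] [[0.0241, -0.9997, 0.0002], [-0.9997, -0.0241, 0.0], [-0.0, -0.0002, -1.0]] [ 7.35944081e-01  1.40846516e-01 -2.80829737e-01  8.55413686e-05
 -1.14897047e+00 -7.11853915e-01] 0.04247419200584241 2.3
```

View pics/w2.png

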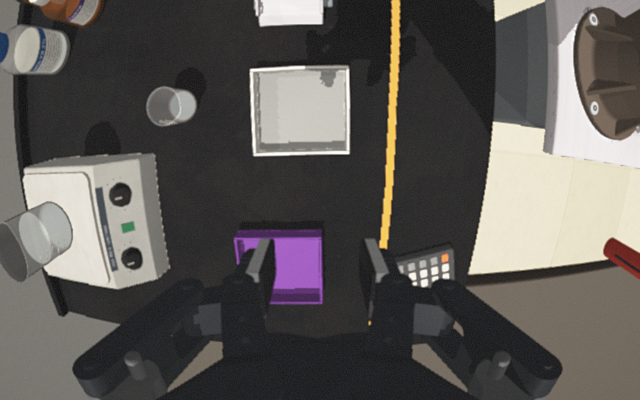

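The wrist picture shows the white tray (corners (251,68),(349,66),(350,153),(254,155)), the lip edge (259,26)-(322,22), and the beaker at (171,106), well clear.

Run:
```python
from h import *
import pickle;o=pickle.load(open("o2.pkl","rb"))
a=cv2.imread("pics/w2.png").astype(int).min(2)
for r in(80,110,140):print(r,a[r,246:262].tolist(),a[r,340:356].tolist())
for c in(270,300,330):print(c,a[58:76,c].tolist(),a[146:162,c].tolist(),a[14:32,c].tolist())
T=np.array([wray(p,.026,o) for p in((251,68),(349,66),(350,153),(254,155))])
print(T.round(4).tolist(),T.mean(0))
print([wray(p,.037,o).round(4).tolist() for p in((259,26),(322,22))])
```

```text
80 [44, 43, 41, 75, 175, 251, 239, 177, 132, 134, 159, 156, 119, 134, 174, 181] [189, 190, 192, 200, 200, 184, 223, 247, 239, 129, 37, 38, 44, 41, 45, 42]
110 [47, 45, 35, 38, 96, 202, 250, 241, 169, 128, 135, 149, 142, 130, 152, 180] [191, 191, 191, 191, 185, 168, 182, 239, 234, 164, 77, 34, 41, 44, 46, 42]
140 [45, 45, 49, 45, 45, 60, 161, 250, 244, 200, 140, 129, 131, 131, 128, 170] [167, 166, 167, 165, 157, 147, 181, 233, 242, 163, 68, 35, 35, 41, 41, 41]
270 [46, 45, 40, 38, 33, 27, 34, 31, 45, 137, 236, 246, 222, 161, 144, 160, 175, 182] [107, 106, 104, 114, 115, 130, 182, 243, 254, 196, 80, 38, 42, 44, 45, 49] [238, 229, 229, 228, 227, 228, 229, 231, 230, 232, 229, 150, 63, 37, 40, 44, 46, 44]
300 [47, 37, 28, 25, 25, 37, 23, 96, 213, 248, 236, 184, 165, 176, 181, 178, 181, 180] [118, 119, 130, 142, 131, 151, 227, 243, 201, 100, 39, 41, 43, 49, 47, 47] [238, 236, 233, 233, 232, 233, 232, 231, 236, 236, 136, 44, 41, 45, 47, 41, 45, 43]
330 [27, 31, 28, 30, 31, 31, 48, 92, 148, 159, 131, 109, 108, 113, 112, 111, 114, 112] [119, 125, 140, 150, 152, 219, 246, 236, 127, 38, 40, 42, 44, 45, 42, 46] [41, 38, 42, 41, 38, 45, 38, 42, 36, 43, 43, 46, 48, 53, 43, 43, 34, 29]
[[0.5821, 0.0809, 0.026], [0.473, 0.0775, 0.026], [0.4684, 0.1763, 0.026], [0.5782, 0.1809, 0.026]] [0.52541838 0.12887526 0.026     ]
[[0.5725, 0.0343, 0.037], [0.5042, 0.0301, 0.037]]
```

The tray centre is (0.5255, 0.127) and the axis line there is at x≈0.535. I'll first nudge the tray +10 mm on its near side wall to centre it, then push.

Call:
{"fn": "jog_arm", "kwargs": {
  "series": [
    {"tx": -0.022, "ty": -0.0235, "tz": 0, "wx": 0, "wy": 0, "wz": 0, "claw": 1},
    {"tx": -0.022, "ty": -0.0235, "tz": 0, "wx": 0, "wy": 0, "wz": 0, "claw": 1},
    {"tx": -0.021, "ty": -0.0235, "tz": 0, "wx": 0, "wy": 0, "wz": 0, "claw": 1},
    {"tx": 0, "ty": 0, "tz": -0.04, "wx": 0, "wy": 0, "wz": 0, "claw": 1},
    {"tx": 0, "ty": 0, "tz": -0.04, "wx": 0, "wy": 0, "wz": 0, "claw": 1},
    {"tx": 0, "ty": 0, "tz": -0.04, "wx": 0, "wy": 0, "wz": 0, "claw": 1},
    {"tx": 0, "ty": 0, "tz": -0.04, "wx": 0, "wy": 0, "wz": 0, "claw": 1},
    {"tx": 0, "ty": 0, "tz": -0.04, "wx": 0, "wy": 0, "wz": 0, "claw": 1},
    {"tx": 0, "ty": 0, "tz": -0.018, "wx": 0, "wy": 0, "wz": 0, "claw": 1},
    {"tx": 0, "ty": 0, "tz": 0, "wx": 0, "wy": 0, "wz": 0, "claw": 1}
  ]
}}

```text
time_s: 3.18
tcp_pos: [0.4365, 0.1294, 0.0097]
tool_rot: [0.718, -0.696, -0.001, 0.004]
ft_force: [-0.1, -0.2, -0.7]
grip_width: -0.0
grip_force: 0.0
```

Call:
{"fn": "jog_arm", "kwargs": {
  "series": [
    {"tx": 0.005, "ty": 0, "tz": 0, "wx": 0, "wy": 0, "wz": 0, "claw": 1},
    {"tx": 0.005, "ty": 0, "tz": 0, "wx": 0, "wy": 0, "wz": 0, "claw": 1},
    {"tx": 0.004, "ty": 0, "tz": 0, "wx": 0, "wy": 0, "wz": 0, "claw": 1},
    {"tx": 0.004, "ty": 0, "tz": 0, "wx": 0, "wy": 0, "wz": 0, "claw": 1}
  ]
}}

```text
time_s: 3.52
tcp_pos: [0.4587, 0.1311, 0.015]
tool_rot: [0.717, -0.697, 0.0, -0.002]
ft_force: [-2.1, 0.1, 1.1]
grip_width: -0.0002
grip_force: 1.1
```

Call:
{"fn": "jog_arm", "kwargs": {
  "series": [
    {"tx": 0.003, "ty": -0.001, "tz": 0, "wx": 0, "wy": 0, "wz": 0, "claw": 1},
    {"tx": 0.003, "ty": -0.001, "tz": 0, "wx": 0, "wy": 0, "wz": 0, "claw": 1},
    {"tx": 0.002, "ty": 0, "tz": 0, "wx": 0, "wy": 0, "wz": 0, "claw": 1},
    {"tx": 0, "ty": 0, "tz": 0, "wx": 0, "wy": 0, "wz": 0, "claw": 1},
    {"tx": 0, "ty": 0, "tz": 0, "wx": 0, "wy": 0, "wz": 0, "claw": 1}
  ]
}}

```text
time_s: 3.93
tcp_pos: [0.4647, 0.1277, 0.0145]
tool_rot: [0.717, -0.697, -0.0, 0.0]
ft_force: [-9.1, 1.8, 13.0]
grip_width: -0.0
grip_force: 6.4
```

```bash
cat >> h.py <<'E'
def tray(name):
    a=cams.get_image("top");cv2.imwrite(f"pics/{name}.png",a)
    h=cv2.cvtColor(a,cv2.COLOR_BGR2HSV);m=((h[...,2]>110)&(h[...,1]<60)).astype(np.uint8)
    m[:, :235]=0;m[:,330:]=0;m[:170]=0;m[238:]=0
    n,l,s,c=cv2.connectedComponentsWithStats(m)
    for i in range(1,n):
        if s[i,4]>150:
            r=cv2.minAreaRect(np.argwhere(l==i)[:,::-1].astype(np.float32));B=np.array([ray("top",p,.026) for p in cv2.boxPoints(r)])
            print(s[i].tolist(),B[:,:2].round(4).tolist(),B.mean(0).round(4))
E
python3 - <<'E'
from h import *
tray("t2")
o=bot.get_obs();print(o["tcp_pos"],o["ft_force"],o["time_s"])
E
```

```text
[253, 180, 44, 58, 1359] [[0.5858, 0.1812], [0.5935, 0.0771], [0.4485, 0.0659], [0.441, 0.1691]] [0.5172 0.1233 0.026 ]
[311, 182, 19, 37, 544] [[0.5859, 0.0309], [0.5854, -0.0155], [0.4925, -0.0144], [0.493, 0.0318]] [0.5392 0.0082 0.026 ]
[0.46473163 0.12773736 0.01452232] [-7.56552177  1.87128197 12.72490711] 3.9833
```

Call:
{"fn": "jog_arm", "kwargs": {
  "series": [
    {"tx": -0.01, "ty": 0, "tz": 0, "wx": 0, "wy": 0, "wz": 0, "claw": 1},
    {"tx": -0.01, "ty": 0, "tz": 0, "wx": 0, "wy": 0, "wz": 0, "claw": 1},
    {"tx": 0, "ty": 0.03, "tz": 0.02, "wx": 0, "wy": 0, "wz": 0, "claw": 0.5},
    {"tx": 0, "ty": 0.03, "tz": 0.035, "wx": 0, "wy": 0, "wz": 0, "claw": 0.5},
    {"tx": 0.02, "ty": 0.03, "tz": 0, "wx": 0, "wy": 0, "wz": 0, "claw": 0.5},
    {"tx": 0.035, "ty": 0.01, "tz": 0, "wx": 0, "wy": 0, "wz": 0, "claw": 0.5},
    {"tx": 0.034, "ty": 0, "tz": 0, "wx": 0, "wy": 0, "wz": 0, "claw": 0.5},
    {"tx": 0, "ty": 0, "tz": 0, "wx": 0, "wy": 0, "wz": 0, "claw": 0.5},
    {"tx": 0, "ty": 0, "tz": 0, "wx": 0, "wy": 0, "wz": 0, "claw": 0.5}
  ]
}}

```text
time_s: 4.73
tcp_pos: [0.5348, 0.2251, 0.0646]
tool_rot: [0.716, -0.698, -0.0, 0.0]
ft_force: [-0.9, -0.7, -0.7]
grip_width: 0.0427
grip_force: 0.0
```

Run:
```python
from h import *
tray("t3")
o=bot.get_obs();print(o["tcp_pos"],o["ft_force"],o["time_s"],Ro.from_quat(o["tool_rot"]).as_matrix().round(3).tolist())
```

```text
[254, 180, 43, 47, 1739] [[0.5866, 0.1805], [0.5933, 0.0768], [0.4793, 0.0691], [0.4728, 0.172]] [0.533  0.1246 0.026 ]
[311, 182, 19, 34, 510] [[0.5859, 0.0309], [0.5854, -0.0155], [0.5002, -0.0145], [0.5007, 0.0317]] [0.5431 0.0082 0.026 ]
[0.53366248 0.2245983  0.06448398] [-0.96486305 -0.22159395  0.16761382] 4.7833 [[0.027, -1.0, -0.001], [-1.0, -0.027, -0.0], [0.0, 0.001, -1.0]]
```

Call:
{"fn": "jog_arm", "kwargs": {
  "series": [
    {"tx": 0, "ty": 0, "tz": -0.025, "wx": 0, "wy": 0, "wz": 0, "claw": 0.5},
    {"tx": 0, "ty": 0, "tz": -0.025, "wx": 0, "wy": 0, "wz": 0, "claw": 0.5},
    {"tx": 0, "ty": -0.015, "tz": 0, "wx": 0, "wy": 0, "wz": 0.006, "claw": 0.5},
    {"tx": 0, "ty": -0.012, "tz": 0, "wx": 0, "wy": 0, "wz": 0, "claw": 0.5},
    {"tx": 0, "ty": -0.006, "tz": 0, "wx": 0, "wy": 0, "wz": 0, "claw": 0.5},
    {"tx": 0, "ty": -0.006, "tz": 0, "wx": 0, "wy": 0, "wz": 0, "claw": 0.5},
    {"tx": 0, "ty": -0.006, "tz": 0, "wx": 0, "wy": 0, "wz": 0, "claw": 0.5},
    {"tx": 0, "ty": -0.006, "tz": 0, "wx": 0, "wy": 0, "wz": 0, "claw": 0.5},
    {"tx": 0, "ty": -0.006, "tz": 0, "wx": 0, "wy": 0, "wz": 0, "claw": 0.5},
    {"tx": 0.001, "ty": -0.006, "tz": 0, "wx": 0, "wy": 0, "wz": 0, "claw": 0.5}
  ]
}}

```text
time_s: 5.62
tcp_pos: [0.536, 0.1625, 0.0158]
tool_rot: [0.719, -0.695, 0.0, -0.001]
ft_force: [-0.1, 2.4, 2.6]
grip_width: 0.0429
grip_force: 1.8
```

Call:
{"fn": "jog_arm", "kwargs": {
  "series": [
    {"tx": 0, "ty": -0.006, "tz": 0, "wx": 0, "wy": 0, "wz": 0, "claw": 0.5},
    {"tx": 0, "ty": -0.006, "tz": 0, "wx": 0, "wy": 0, "wz": 0, "claw": 0.5},
    {"tx": 0.001, "ty": -0.006, "tz": 0, "wx": 0, "wy": 0, "wz": 0, "claw": 0.5},
    {"tx": 0, "ty": -0.006, "tz": 0, "wx": 0, "wy": 0, "wz": 0, "claw": 0.5},
    {"tx": 0, "ty": -0.005, "tz": 0, "wx": 0, "wy": 0, "wz": 0, "claw": 0.5},
    {"tx": 0, "ty": -0.004, "tz": 0, "wx": 0, "wy": 0, "wz": 0, "claw": 0.5}
  ]
}}

```text
time_s: 6.12
tcp_pos: [0.5362, 0.1286, 0.0149]
tool_rot: [0.719, -0.695, 0.0, -0.0]
ft_force: [0.0, 2.4, 3.5]
grip_width: 0.0428
grip_force: 1.8
```

Call:
{"fn": "jog_arm", "kwargs": {
  "series": [
    {"tx": 0, "ty": -0.003, "tz": 0, "wx": 0, "wy": 0, "wz": 0, "claw": 0.5},
    {"tx": 0, "ty": -0.003, "tz": 0, "wx": 0, "wy": 0, "wz": 0, "claw": 0.5},
    {"tx": 0, "ty": -0.002, "tz": 0, "wx": 0, "wy": 0, "wz": 0, "claw": 0.5},
    {"tx": 0, "ty": -0.002, "tz": 0, "wx": 0, "wy": 0, "wz": 0, "claw": 0.5}
  ]
}}

```text
time_s: 6.45
tcp_pos: [0.5362, 0.119, 0.0149]
tool_rot: [0.719, -0.695, -0.0, -0.0]
ft_force: [-0.0, 4.3, 2.7]
grip_width: 0.0424
grip_force: 1.8
```

Call:
{"fn": "jog_arm", "kwargs": {
  "series": [
    {"tx": 0, "ty": -0.002, "tz": 0, "wx": 0, "wy": 0, "wz": 0, "claw": 0.5},
    {"tx": 0, "ty": -0.001, "tz": 0, "wx": 0, "wy": 0, "wz": 0, "claw": 0.5}
  ]
}}

```text
time_s: 6.62
tcp_pos: [0.5362, 0.116, 0.0149]
tool_rot: [0.719, -0.695, -0.0, -0.0]
ft_force: [-0.1, 3.8, 1.9]
grip_width: 0.0425
grip_force: 1.7
```

Run:
```python
from h import *
tray("t4")
o=bot.get_obs();print(o["tcp_pos"],o["ft_force"],o["moment"],o["time_s"])
```

```text
[275, 172, 55, 53, 1742] [[0.4818, 0.1268], [0.6129, 0.1107], [0.5951, -0.0266], [0.4641, -0.0094]] [0.5385 0.0504 0.026 ]
[0.53605743 0.11587614 0.01487475] [0.78608757 2.25783802 1.57136257] [ 0.78450194 -0.29672722  0.00585293] 6.6667
```

Not at the bumpers yet. I'll step on, watching the force.

Call:
{"fn": "jog_arm", "kwargs": {
  "series": [
    {"tx": 0, "ty": -0.001, "tz": 0, "wx": 0, "wy": 0, "wz": 0, "claw": 0.5},
    {"tx": 0, "ty": -0.001, "tz": 0, "wx": 0, "wy": 0, "wz": 0, "claw": 0.5},
    {"tx": 0, "ty": -0.001, "tz": 0, "wx": 0, "wy": 0, "wz": 0, "claw": 0.5}
  ]
}}

```text
time_s: 6.92
tcp_pos: [0.5362, 0.1133, 0.0149]
tool_rot: [0.719, -0.695, -0.0, -0.0]
ft_force: [-0.2, 9.3, 1.0]
grip_width: 0.0426
grip_force: 4.3
```

Call:
{"fn": "jog_arm", "kwargs": {
  "series": [
    {"tx": 0, "ty": -0.001, "tz": 0, "wx": 0, "wy": 0, "wz": 0, "claw": 0.5},
    {"tx": 0, "ty": -0.001, "tz": 0, "wx": 0, "wy": 0, "wz": 0, "claw": 0.5}
  ]
}}

```text
time_s: 7.08
tcp_pos: [0.5366, 0.113, 0.015]
tool_rot: [0.719, -0.695, -0.0, -0.002]
ft_force: [-4.4, 19.7, 0.5]
grip_width: 0.0427
grip_force: 9.6
```

Call:
{"fn": "jog_arm", "kwargs": {
  "series": [
    {"tx": 0, "ty": 0, "tz": 0, "wx": 0, "wy": 0, "wz": 0, "claw": 0.5},
    {"tx": 0, "ty": 0, "tz": 0, "wx": 0, "wy": 0, "wz": 0, "claw": 0.5},
    {"tx": 0, "ty": 0.003, "tz": 0, "wx": 0, "wy": 0, "wz": 0, "claw": 0.5},
    {"tx": 0, "ty": 0.005, "tz": 0, "wx": 0, "wy": 0, "wz": 0, "claw": 0.5},
    {"tx": 0, "ty": 0.03, "tz": 0, "wx": 0, "wy": 0, "wz": 0, "claw": 0.5},
    {"tx": 0, "ty": 0.03, "tz": 0.04, "wx": 0, "wy": 0, "wz": 0, "claw": 0.5},
    {"tx": 0, "ty": 0, "tz": 0.04, "wx": 0, "wy": 0, "wz": 0, "claw": 0.5},
    {"tx": 0, "ty": 0, "tz": 0.04, "wx": 0, "wy": 0, "wz": 0, "claw": 0.5},
    {"tx": 0, "ty": 0, "tz": 0.03, "wx": 0, "wy": 0, "wz": 0, "claw": 0.5},
    {"tx": 0, "ty": 0, "tz": 0, "wx": 0, "wy": 0, "wz": 0, "claw": 0.5}
  ]
}}

```text
time_s: 7.92
tcp_pos: [0.5389, 0.1754, 0.1649]
tool_rot: [0.719, -0.695, 0.002, -0.004]
ft_force: [0.7, 0.3, 1.2]
grip_width: 0.0424
grip_force: 0.0
```

Run:
```python
from h import *
o=bot.get_obs();a=cams.get_image("wrist")
import pickle;pickle.dump(o,open("o3.pkl","wb"));print(o["tcp_pos"],o["time_s"])
cv2.imwrite("pics/w3.png",a);cv2.imwrite("pics/w3c.png",cv2.resize(a[0:200,200:400],None,fx=3,fy=3,interpolation=cv2.INTER_CUBIC))
cv2.imwrite("pics/t5.png",cams.get_image("top"))
```

```text
[0.53887853 0.17535569 0.16488343] 7.9167
```

View pics/w3c.png

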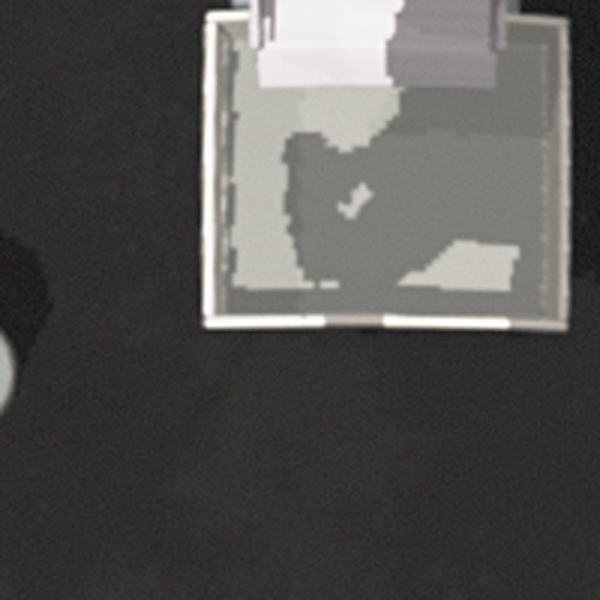

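The crop shows the tray under the lip. Its back rim, (205,325)–(568,327), is parallel to the lip edge, (258,84)–(495,86), and centred on it.

Run:
```python
from h import *
import pickle;o=pickle.load(open("o3.pkl","rb"))
f=lambda u,v,z:wray((200+(u+.5)/3-.5,(v+.5)/3-.5),z,o).round(4)
print("tray",[f(*p,.026).tolist() for p in((204,328),(569,329),(205,14),(569,18))])
print("lip",[f(*p,.037).tolist() for p in((258,84),(495,86))])
t=cv2.imread("pics/t5.png")[165:245,265:425];h=cv2.cvtColor(t,cv2.COLOR_BGR2HSV)
```

```text
tray [[0.5876, 0.1061, 0.026], [0.4771, 0.1016, 0.026], [0.5912, 0.0062, 0.026], [0.4803, 0.002, 0.026]]
lip [[0.5726, 0.0328, 0.037], [0.5043, 0.0304, 0.037]]
```

The tray is seated: its back rim is 72 mm from the lip, as expected, and it is square. Now to above the pad at about (0.545, -0.183).

Call:
{"fn": "jog_arm", "kwargs": {
  "series": [
    {"tx": 0, "ty": 0, "tz": 0.035, "wx": 0, "wy": 0, "wz": 0, "claw": 1},
    {"tx": 0, "ty": 0, "tz": 0.02, "wx": 0, "wy": 0, "wz": 0, "claw": 1},
    {"tx": 0.001, "ty": -0.036, "tz": 0, "wx": 0, "wy": 0, "wz": 0, "claw": 1},
    {"tx": 0.001, "ty": -0.036, "tz": 0, "wx": 0, "wy": 0, "wz": 0, "claw": 1},
    {"tx": 0.001, "ty": -0.036, "tz": 0, "wx": 0, "wy": 0, "wz": 0, "claw": 1},
    {"tx": 0.001, "ty": -0.036, "tz": 0, "wx": 0, "wy": 0, "wz": 0, "claw": 1},
    {"tx": 0.001, "ty": -0.036, "tz": 0, "wx": 0, "wy": 0, "wz": 0, "claw": 1},
    {"tx": 0.001, "ty": -0.036, "tz": 0, "wx": 0, "wy": 0, "wz": 0, "claw": 1},
    {"tx": 0.001, "ty": -0.036, "tz": 0, "wx": 0, "wy": 0, "wz": 0, "claw": 1},
    {"tx": 0.001, "ty": -0.036, "tz": 0, "wx": 0, "wy": 0, "wz": 0, "claw": 1}
  ]
}}

```text
time_s: 8.85
tcp_pos: [0.5426, -0.1158, 0.2114]
tool_rot: [0.719, -0.695, -0.001, 0.001]
ft_force: [0.9, 0.6, -0.9]
grip_width: -0.0001
grip_force: 0.0
```

Call:
{"fn": "jog_arm", "kwargs": {
  "series": [
    {"tx": 0, "ty": -0.035, "tz": 0, "wx": 0, "wy": 0, "wz": 0, "claw": 1},
    {"tx": 0, "ty": -0.033, "tz": 0, "wx": 0, "wy": 0, "wz": 0, "claw": 1},
    {"tx": 0, "ty": 0, "tz": 0, "wx": 0, "wy": 0, "wz": 0, "claw": 1},
    {"tx": 0, "ty": 0, "tz": 0, "wx": 0, "wy": 0, "wz": 0, "claw": 1}
  ]
}}

```text
time_s: 9.18
tcp_pos: [0.5426, -0.1836, 0.211]
tool_rot: [0.718, -0.696, -0.002, 0.001]
ft_force: [-0.2, 0.4, -0.8]
grip_width: 0.0
grip_force: 0.0
```

Run:
```python
from h import *
o=bot.get_obs();a=cams.get_image("wrist")
import pickle;pickle.dump(o,open("o4.pkl","wb"));print(o["tcp_pos"],o["time_s"],Ro.from_quat(o["tool_rot"]).as_matrix().round(3).tolist())
for c in("wrist",):print([(np.round(d["xyz"],3).tolist(),d["confidence"]) for d in finder.spot_in("lever_tail",c)])
cv2.imwrite("pics/w4.png",a)
```

```text
[ 0.54256773 -0.18363777  0.21100044] 9.1833 [[0.03, -1.0, -0.004], [-1.0, -0.03, 0.0], [-0.0, 0.004, -1.0]]Traceback (most recent call last):
  File "<stdin>", line 4, in <module>
NameError: name 'finder' is not defined. Did you mean: 'filter'?
```

Run:
```python
from h import *
from rig import finder
o=bot.get_obs();a=cams.get_image("wrist")
import pickle;pickle.dump(o,open("o4.pkl","wb"))
print([(np.round(d["xyz"],3).tolist(),d["confidence"]) for d in finder.spot_in("lever_tail","wrist")])
cv2.imwrite("pics/w4.png",a)
```

```text
[([0.547, -0.184, 0.128], 0.72)]
```

View pics/w4.png

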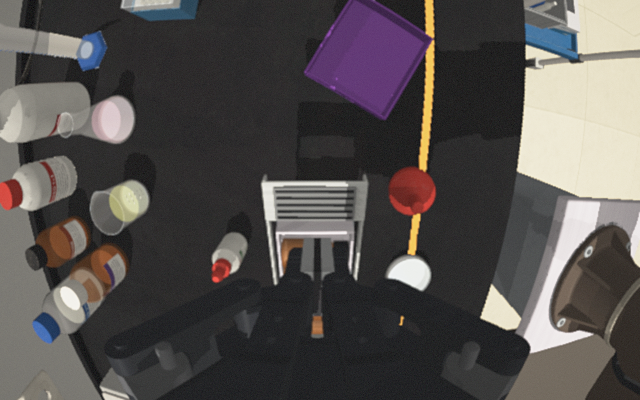

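The wrist view shows the ribbed pad at (315,202), with only open space around it. The bulb (412,190) and petri dish (408,272) are clear. The finder puts the pad at (0.547,-0.184,0.128). Descending.

Call:
{"fn": "jog_arm", "kwargs": {
  "series": [
    {"tx": 0.003, "ty": 0, "tz": -0.03, "wx": 0, "wy": 0, "wz": 0, "claw": 1},
    {"tx": 0, "ty": 0, "tz": -0.03, "wx": 0, "wy": 0, "wz": 0, "claw": 1},
    {"tx": 0, "ty": 0, "tz": -0.01, "wx": 0, "wy": 0, "wz": 0, "claw": 1},
    {"tx": 0, "ty": 0, "tz": 0, "wx": 0, "wy": 0, "wz": 0, "claw": 1},
    {"tx": 0, "ty": 0, "tz": 0, "wx": 0, "wy": 0, "wz": 0, "claw": 1}
  ]
}}

```text
time_s: 9.75
tcp_pos: [0.5474, -0.1813, 0.1436]
tool_rot: [0.72, -0.694, -0.0, 0.001]
ft_force: [-0.1, -0.5, 1.1]
grip_width: 0.0005
grip_force: 0.0
```

Call:
{"fn": "jog_arm", "kwargs": {
  "series": [
    {"tx": 0, "ty": -0.001, "tz": -0.008, "wx": 0, "wy": 0, "wz": 0, "claw": 1},
    {"tx": 0, "ty": -0.002, "tz": -0.008, "wx": 0, "wy": 0, "wz": 0, "claw": 1},
    {"tx": 0, "ty": -0.002, "tz": -0.008, "wx": 0, "wy": 0, "wz": 0, "claw": 1},
    {"tx": 0, "ty": -0.002, "tz": -0.008, "wx": 0, "wy": 0, "wz": 0, "claw": 1},
    {"tx": 0, "ty": -0.001, "tz": -0.008, "wx": 0, "wy": 0, "wz": 0, "claw": 1},
    {"tx": 0, "ty": 0, "tz": -0.004, "wx": 0, "wy": 0, "wz": 0, "claw": 1},
    {"tx": 0, "ty": 0, "tz": 0, "wx": 0, "wy": 0, "wz": 0, "claw": 1}
  ]
}}

```text
time_s: 10.33
tcp_pos: [0.5467, -0.1901, 0.0982]
tool_rot: [0.719, -0.695, -0.001, 0.001]
ft_force: [-0.3, -0.1, 3.4]
grip_width: -0.0002
grip_force: 1.5
```

Call:
{"fn": "jog_arm", "kwargs": {
  "series": [
    {"tx": 0, "ty": 0, "tz": -0.002, "wx": 0, "wy": 0, "wz": 0, "claw": 1},
    {"tx": 0, "ty": 0, "tz": -0.002, "wx": 0, "wy": 0, "wz": 0, "claw": 1},
    {"tx": 0, "ty": 0, "tz": 0, "wx": 0, "wy": 0, "wz": 0, "claw": 1}
  ]
}}

```text
time_s: 10.58
tcp_pos: [0.5468, -0.1902, 0.0952]
tool_rot: [0.719, -0.695, -0.0, 0.0]
ft_force: [-0.2, -2.9, 3.1]
grip_width: 0.0002
grip_force: 1.8
```

Call:
{"fn": "jog_arm", "kwargs": {
  "series": [
    {"tx": 0, "ty": 0, "tz": -0.002, "wx": 0, "wy": 0, "wz": 0, "claw": 1},
    {"tx": 0, "ty": 0, "tz": 0, "wx": 0, "wy": 0, "wz": 0, "claw": 1}
  ]
}}

```text
time_s: 10.75
tcp_pos: [0.5469, -0.1902, 0.0946]
tool_rot: [0.719, -0.695, 0.0, 0.0]
ft_force: [-4.3, -1.5, 15.0]
grip_width: 0.0
grip_force: 7.2
```

That is the end stop (15 N). Releasing fully.

Call:
{"fn": "jog_arm", "kwargs": {
  "series": [
    {"tx": 0, "ty": 0.001, "tz": 0.008, "wx": 0, "wy": 0, "wz": 0, "claw": 1},
    {"tx": 0, "ty": 0.002, "tz": 0.01, "wx": 0, "wy": 0, "wz": 0, "claw": 1},
    {"tx": 0, "ty": 0.002, "tz": 0.01, "wx": 0, "wy": 0, "wz": 0, "claw": 1},
    {"tx": 0, "ty": 0.002, "tz": 0.01, "wx": 0, "wy": 0, "wz": 0, "claw": 1},
    {"tx": 0, "ty": 0.001, "tz": 0.012, "wx": 0, "wy": 0, "wz": 0, "claw": 1},
    {"tx": 0, "ty": 0, "tz": 0, "wx": 0, "wy": 0, "wz": 0, "claw": 1},
    {"tx": 0, "ty": 0, "tz": 0, "wx": 0, "wy": 0, "wz": 0, "claw": 1},
    {"tx": 0, "ty": 0, "tz": 0, "wx": 0, "wy": 0, "wz": 0, "claw": 1},
    {"tx": 0, "ty": 0, "tz": 0, "wx": 0, "wy": 0, "wz": 0, "claw": 1},
    {"tx": 0, "ty": 0, "tz": 0, "wx": 0, "wy": 0, "wz": 0, "claw": 1}
  ]
}}

```text
time_s: 11.58
tcp_pos: [0.5468, -0.1818, 0.1426]
tool_rot: [0.719, -0.695, -0.001, 0.0]
ft_force: [0.1, 0.1, -0.7]
grip_width: 0.0002
grip_force: 0.0
```

Call:
{"fn": "jog_arm", "kwargs": {
  "series": [
    {"tx": 0, "ty": 0, "tz": 0, "wx": 0, "wy": 0, "wz": 0, "claw": 1},
    {"tx": 0, "ty": 0, "tz": 0, "wx": 0, "wy": 0, "wz": 0, "claw": 1},
    {"tx": 0, "ty": 0, "tz": 0, "wx": 0, "wy": 0, "wz": 0, "claw": 1},
    {"tx": 0, "ty": 0, "tz": 0, "wx": 0, "wy": 0, "wz": 0, "claw": 1},
    {"tx": 0, "ty": 0, "tz": 0, "wx": 0, "wy": 0, "wz": 0, "claw": 1},
    {"tx": 0, "ty": 0, "tz": 0, "wx": 0, "wy": 0, "wz": 0, "claw": 1}
  ]
}}

```text
time_s: 12.08
tcp_pos: [0.5472, -0.1819, 0.1433]
tool_rot: [0.719, -0.695, -0.0, 0.0]
ft_force: [-0.3, 0.2, -0.1]
grip_width: -0.0002
grip_force: 0.0
```

Run:
```python
from h import *
o=bot.get_obs();print(o["tcp_pos"],o["ft_force"],o["time_s"])
t=cams.get_image("top");s=cams.get_image("scene")
A=cv2.resize(t[165:245,255:425],None,fx=4,fy=4,interpolation=cv2.INTER_CUBIC);B=cv2.resize(s[170:250,255:425],None,fx=4,fy=4,interpolation=cv2.INTER_CUBIC)[:280]
cv2.imwrite("pics/c1.png",np.vstack([A[:320],B]))
```

```text
[ 0.54717737 -0.18185648  0.14326508] [-0.33779703  0.17530004 -0.08233121] 12.0833
```

View pics/c1.png

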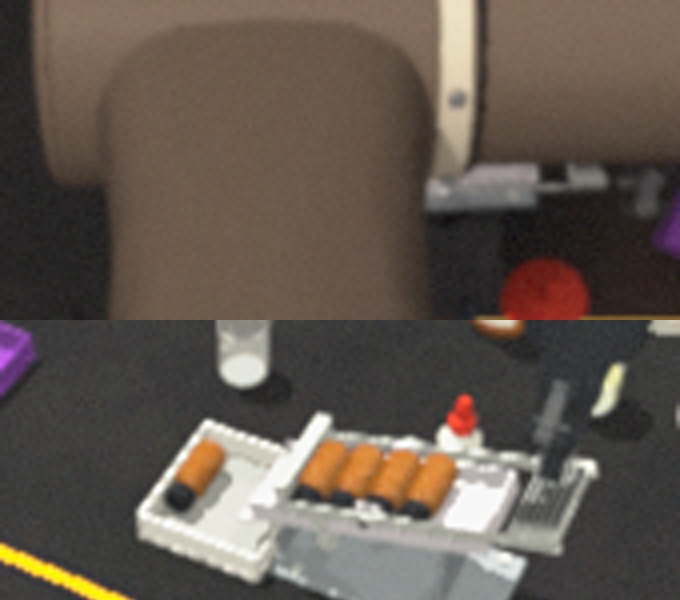

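The scene crop (lower half) shows one vial in the tray at (195,475) and four settled at the gate. Second stroke, the same as the first.

Call:
{"fn": "jog_arm", "kwargs": {
  "series": [
    {"tx": 0, "ty": -0.001, "tz": -0.008, "wx": 0, "wy": 0, "wz": 0, "claw": 1},
    {"tx": 0, "ty": -0.002, "tz": -0.008, "wx": 0, "wy": 0, "wz": 0, "claw": 1},
    {"tx": 0, "ty": -0.002, "tz": -0.008, "wx": 0, "wy": 0, "wz": 0, "claw": 1},
    {"tx": 0, "ty": -0.002, "tz": -0.008, "wx": 0, "wy": 0, "wz": 0, "claw": 1},
    {"tx": 0, "ty": -0.001, "tz": -0.008, "wx": 0, "wy": 0, "wz": 0, "claw": 1},
    {"tx": 0, "ty": 0, "tz": -0.006, "wx": 0, "wy": 0, "wz": 0, "claw": 1},
    {"tx": 0, "ty": 0, "tz": -0.003, "wx": 0, "wy": 0, "wz": 0, "claw": 1},
    {"tx": 0, "ty": 0, "tz": -0.001, "wx": 0, "wy": 0, "wz": 0, "claw": 1},
    {"tx": 0, "ty": 0, "tz": 0, "wx": 0, "wy": 0, "wz": 0, "claw": 1},
    {"tx": 0, "ty": 0, "tz": 0, "wx": 0, "wy": 0, "wz": 0, "claw": 1}
  ]
}}

```text
time_s: 13.02
tcp_pos: [0.5472, -0.1903, 0.0945]
tool_rot: [0.719, -0.695, 0.0, 0.0]
ft_force: [-2.5, -1.1, 14.9]
grip_width: 0.0003
grip_force: 7.5
```

Call:
{"fn": "jog_arm", "kwargs": {
  "series": [
    {"tx": 0, "ty": 0.001, "tz": 0.008, "wx": 0, "wy": 0, "wz": 0, "claw": 1},
    {"tx": 0, "ty": 0.002, "tz": 0.01, "wx": 0, "wy": 0, "wz": 0, "claw": 1},
    {"tx": 0, "ty": 0.002, "tz": 0.01, "wx": 0, "wy": 0, "wz": 0, "claw": 1},
    {"tx": 0, "ty": 0.002, "tz": 0.01, "wx": 0, "wy": 0, "wz": 0, "claw": 1},
    {"tx": 0, "ty": 0.001, "tz": 0.012, "wx": 0, "wy": 0, "wz": 0, "claw": 1},
    {"tx": 0, "ty": 0, "tz": 0.03, "wx": 0, "wy": 0, "wz": 0, "claw": 1},
    {"tx": 0, "ty": 0, "tz": 0.03, "wx": 0, "wy": 0, "wz": 0, "claw": 1},
    {"tx": 0, "ty": -0.03, "tz": 0.03, "wx": 0, "wy": 0, "wz": 0, "claw": 1},
    {"tx": 0, "ty": -0.03, "tz": 0.02, "wx": 0, "wy": 0, "wz": 0, "claw": 1},
    {"tx": 0, "ty": 0, "tz": 0, "wx": 0, "wy": 0, "wz": 0, "claw": 1}
  ]
}}

```text
time_s: 13.85
tcp_pos: [0.5488, -0.2447, 0.2582]
tool_rot: [0.719, -0.695, 0.003, -0.001]
ft_force: [1.0, 0.5, 0.6]
grip_width: 0.0002
grip_force: 0.0
```

Call:
{"fn": "jog_arm", "kwargs": {
  "series": [
    {"tx": 0, "ty": 0, "tz": 0, "wx": 0, "wy": 0, "wz": 0, "claw": 1},
    {"tx": 0, "ty": 0, "tz": 0, "wx": 0, "wy": 0, "wz": 0, "claw": 1},
    {"tx": 0, "ty": 0, "tz": 0, "wx": 0, "wy": 0, "wz": 0, "claw": 1},
    {"tx": 0, "ty": 0, "tz": 0, "wx": 0, "wy": 0, "wz": 0, "claw": 1},
    {"tx": 0, "ty": 0, "tz": 0, "wx": 0, "wy": 0, "wz": 0, "claw": 1},
    {"tx": 0, "ty": 0, "tz": 0, "wx": 0, "wy": 0, "wz": 0, "claw": 1}
  ]
}}

```text
time_s: 14.35
tcp_pos: [0.5471, -0.2407, 0.2522]
tool_rot: [0.719, -0.695, -0.0, 0.0]
ft_force: [-1.0, -0.8, -0.4]
grip_width: 0.0002
grip_force: 0.0
```

Run:
```python
from h import *
o=bot.get_obs();print(o["tcp_pos"],o["ft_force"],o["time_s"])
s=cams.get_image("scene")
cv2.imwrite("pics/c2.png",cv2.resize(s[160:280,255:425],None,fx=4,fy=4,interpolation=cv2.INTER_CUBIC))
```

```text
[ 0.54707258 -0.24073294  0.25224554] [-1.03163133 -0.81306758 -0.44189443] 14.35
```

View pics/c2.png

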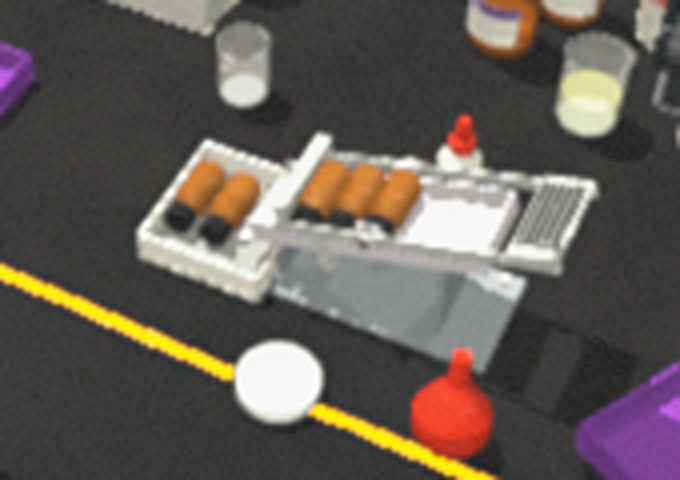

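The picture shows two vials in the tray (195,195) and (230,207), three at the gate, the lever up, the tray unmoved and the bystanders in place. Handing in.

```bash
python3 -c "
from rig import bot
print(bot.hand_in())"
```

```text
the job is handed in; nothing more can be done
None
```

The job is handed in: the tray is square against the bumpers, two full lever strokes put two vials in it, three stay in the chute, and nothing else was disturbed; I also nudged the tray's near side wall about 8 mm to centre it.

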